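# Tune the garage-sale receiver to the marked station

### The arm

A 6-joint arm with a two-finger parallel gripper is mounted at the origin on the work surface. World frame = base frame: x ahead of the robot, y to its left, z up, the work surface at z = 0. Lengths are in m, angles in degrees, forces in N, time in s.
With the tool pointing down it reaches from about 0.35 to 0.875 m from the base axis. Payload 4.2 kg.
Tool frame: the origin (TCP) lies on the front face of the gripper's body, between the roots of the fingers; the fingertips stand 70 mm ahead of it and the grasp point (between the pads) lies 51 mm ahead of it (r.nose_length is the distance from the TCP to the fingertips, in m); z points along the fingers, y is the direction in which the jaws open and shut (so a half turn about z gives the same grasp; the last joint's range is limited). The gripper opens to 87 mm and grips with 3 to 60 N. Pads are 19 mm wide; open, the fingers measure 117 mm over their backs; the gripper's body (75 mm by 190 mm) begins 51 mm behind the grasp point.
Start: joints at [-50.73, 22.042, 0.453, 0, -68.411, -14.817], TCP at [0.259, -0.569, 0.292] pointing down, gripper open.
Joint ranges: [-179.83, 179.83], [-69.29, 118.12], [-61.27, 80.66], [-181.25, 117.63], [-171.15, -9.14], [-177.46, 177.46]. Speed limits (degrees/s): [159.86, 159.86, 180, 180, 180, 180].

### API

Orientations are given as a 3x3 rotation matrix whose columns are the frame's x, y, z axes.
In Python, from station import telemetry, capture, order, r gives the robot as it stands.
- The arm moves only by the tool drive_tool, never from a script. Its argument "series" is a list of rows, each a list of 4 numbers: the shift along the tool's x, y, z as a fraction of full scale, then the turn about the tool's z as a fraction of full scale. In form: [[dx, dy, dz, turn], ...]. A call has 1 to 10 rows; each row is the pose to reach, as a shift and turn from the pose commanded when the call began, along the tool's axes at that moment; what a row does not reach only later rows make up. Full scale, the value 1, is 0.12 m for a shift and 2 rad for a turn. A row lasts 1/8 s, in which the tool goes at most 62.5 mm and 10.7 degrees, less where a joint would pass 70% of its speed; a pose out of reach is approached as far as the arm can. A call with a number of a shift or a turn outside -1 to 1 is refused whole. A call with a gripper value outside its range is refused whole. "fingers" is the finger opening in mm, from 0 to 87, set as the call begins (left out, the last holds). The fingers move at their own pace and stop on an object; the grip force is fixed at half the most. Time passes only in rows, so rows that repeat a pose let the fingers close. It gives the time, the measured TCP pose, the force and the opening at its end, in the units of the state.
- telemetry.sense(): the state, without advancing time (a new reading comes with each control period).
- capture(name): name is "scene" or "top" or "wrist"; returns a dict with "color" (480x640x3 uint8, blue, green, red), "fx", "fy", "cx", "cy" (pixels), "eye" and "attitude" of the camera in the world; the wrist camera has in their place "mount" (4x4, takes a point from camera to tool coordinates, whose origin is the TCP and whose axes are the flange's). Camera axes: x right, y up, looking along -z (the intrinsics and any distortion apply to the point x, -y, -z); pixel columns grow to the right and rows downward; lengths in m; the calibration is good to about 2 mm. The wrist camera is an equidistant fisheye: a pixel r from the principal point sees the ray r / f radians off the axis. A picture is of the moment at which its call begins: read the wrist's pose just before it. There is no depth.
- order.finish_job(): hands the job in, once; it reports no verdict.
The state is a dict: "time_s": time; "joints": joint angles; "joint_velocities": joint speeds; "effort": joint torques, N m; "tcp_pos": TCP position; "ee_rot": TCP orientation; "wrist_force": force on the tool from outside, world axes, zero at the start; "moment": the same for the moment, N m; "gripper_width": opening from 0.0 (shut) to 1.0 (fully open).
Only numpy, scipy, OpenCV 4.12 (cv2) and the standard library are available. Lean on these libraries where they do the work, as an engineer would, in place of code of your own. Each camera call takes 0.05 s, during which the arm holds its last target. There are 200 camera calls.

### The job

The table-top receiver lies on its back with its controls facing up, and its station is marked by the yellow mark beside the tuning dial. First turn the coarse outer tuning knob (red) until its white line points at the yellow mark, then turn the fine inner knob (cream, on the same axis) until its black line points at the same mark, leaving the coarse knob set. Do not turn the black volume knob, and let go when both are set.

Things in the scene. Friction and masses are not known exactly. Their poses are not given: they have to be found in the camera images.
- tuning_dial (a point): Centre of the red coarse knob: on the axis of the tuning pair, half-way up it, 19 mm above the receiver's panel (109 above the table). x points to the yellow mark (16 x 9 mm, 37 mm from the axis, on the fixed black disc, 92 mm across, 4 thick); z up. Receiver: fixed, 210 x 340 x 90 mm, dark, wood sides; tuning and volume knobs are 160 mm apart, either way round. Loose goods up to 150 mm tall stand beside it.
- coarse (a joint): Red coarse knob, round, 54 mm across, from 15 mm below to 15 mm above point tuning_dial. Angle in rad: 0 = white line at the yellow mark, positive = line clockwise of it seen from above. Starts at -1.35 to -0.6, so it must turn clockwise. Range +-2.2, light friction (0.04 N m); stays where left, does not carry the fine knob along.
- fine (a joint): Cream fine knob, round, 26 mm across, standing on the middle of the coarse one, from 15 to 53 mm above point tuning_dial. Angle in rad: 0 = black line on its top at the yellow mark, positive = line clockwise of it from above. Starts at 0.6 to 1.35, so it must turn anticlockwise. Range +-2.2, friction 0.02 N m; stays where left, does not carry the coarse knob along.
- volume_line (a point): Outer end of the white line on the black volume knob, 24 mm from that knob's axis, 34 mm above the panel. This is a one-piece stepped knob of the same shape and size as the tuning pair (54 mm across below, 26 above, top 72 mm above the panel), all black, on a grey disc with no yellow mark. Must not be turned.

How it is judged:
By the outcome, as a careful person would: the job done as asked, in the order asked, and still so for the second after the job is handed in, with the robot touching nothing.
It also fails if it takes over 48 s, if anything falls off the work surface, if the arm or the gripper's body presses on something with over 40 N, if the wrist force passes 120 N, or if a joint passes its speed limit or range.

## Working session

There is one attempt and no reset: what is moved stays moved. The work goes in short steps, Python scripts to look and compute and a tool call to move; the robot and the scene stay as the last step left them, time stands still between calls to the robot, and variables do not carry over. Pictures are saved under pics/ and viewed, about 8 in all and at most 12, crops included, and the job is handed in when it is done.

Besides the shell and the picture viewer there is one more tool, called after "Call:" as name(argument=value, ...), one argument or row to a line, values as JSON. drive_tool: Moves the arm, as the interface text tells. Shift numbers are shares of 0.12 m and turn numbers shares of 2 rad, none past 1 either way. Its arguments: {"type":"object","properties":{"series":{"type":"array","items":{"type":"array","items":{"type":"number","minimum":-1,"maximum":1}}},"fingers":{"type":"number"}},"required":["series"]}

```bash
mkdir -p pics; ls; python3 - <<'E'
from station import telemetry,capture,order,r
import cv2,numpy as np
s=telemetry.sense();print(s)
for n in("scene","top"):
    c=capture(n);cv2.imwrite(f"pics/{n}0.png",c["color"]);print(n,{k:v for k,v in c.items() if k!="color"})
E
```

```text
pics
{'time_s': 0.0, 'joints': array([-5.07311519e+01,  2.20904223e+01,  3.80300452e-01, -2.95120294e-02,
       -6.84112589e+01, -1.48167498e+01]), 'joint_velocities': array([ 0.0790678 , -0.07951256,  0.03327178, -0.08212246,  0.0437192 ,
       -0.04239293]), 'effort': array([-2.93784533e-04, -3.90661597e+01,  1.87407696e+01,  4.21976253e+00,
        1.09613483e-02, -1.86966099e-04]), 'tcp_pos': array([ 0.25854816, -0.56852017,  0.29116522]), 'ee_rot': array([[-9.10386257e-01, -4.13758288e-01, -9.70097710e-04],
       [-4.13759418e-01,  9.10384187e-01,  1.94322380e-03],
       [ 7.91366596e-05,  2.17047131e-03, -9.99997641e-01]]), 'wrist_force': array([-0.21304902, -0.22994603, -0.31082513]), 'moment': array([ 0.02723289,  0.00541724, -0.01160408]), 'gripper_width': 1.0003098101641117}
scene {'fx': 458.8460290357157, 'fy': 458.8460290357157, 'cx': 309.3785176966962, 'cy': 238.7036360370722, 'eye': array([ 0.85815405, -0.33767552,  0.59794625]), 'attitude': array([[ 0.81547881, -0.41731652,  0.40105016],
       [ 0.57878041,  0.58468166, -0.56847215],
       [ 0.00274615,  0.69569697,  0.71833013]])}
top {'fx': 589.3838084042341, 'fy': 589.3838084042341, 'cx': 324.1281151744197, 'cy': 235.877302436617, 'eye': array([0.52212581, 0.0355759 , 0.77483556]), 'attitude': array([[ 0.00344947,  0.99489135, -0.10089249],
       [-0.9994953 ,  0.0066163 ,  0.03107037],
       [ 0.03157918,  0.10073439,  0.99441206]])}
```

View pics/scene0.png

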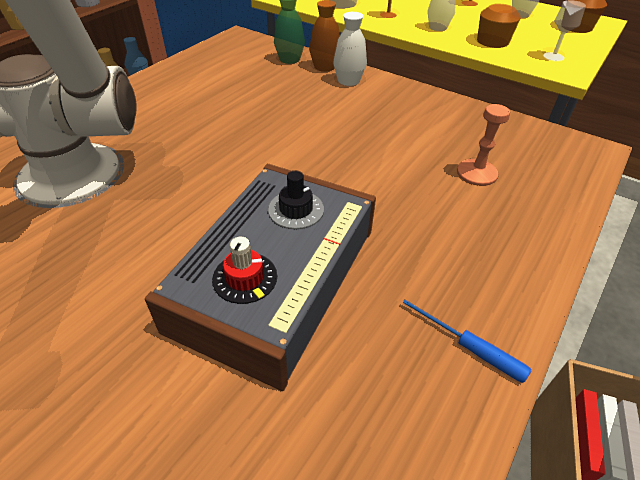

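View pics/top0.png

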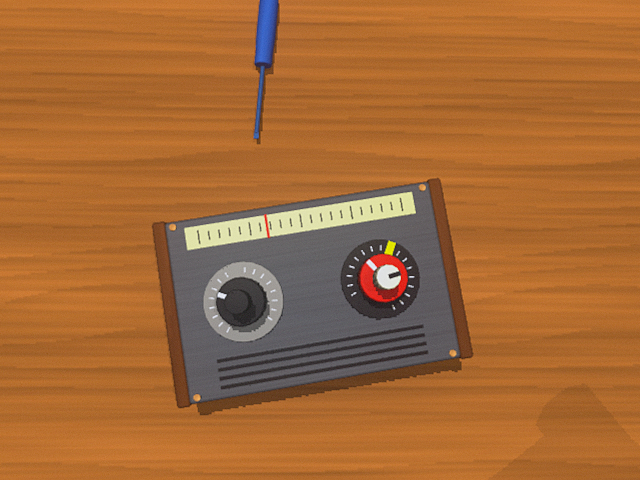

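The scene picture shows the receiver with the tuning pair at about (242,265) and its yellow mark at (259,293). The top view has the red knob at (384,278), the mark at (391,248) and the volume knob at (240,300). The loose goods in view stand clear of the receiver. Next I measure by colour.

```bash
cat > h.py <<'E'
from station import telemetry,capture,order,r
import cv2,numpy as np
def ray(c,u,v):
    d=np.array([(u-c["cx"])/c["fx"],-(v-c["cy"])/c["fy"],-1.]);d=c["attitude"]@d;return c["eye"],d/np.linalg.norm(d)
def at(c,u,v,z):
    e,d=ray(c,u,v);return (e+d*(z-e[2])/d[2])
def tri(a,b):
    A=np.zeros((3,3));y=np.zeros(3)
    for e,d in(a,b):
        P=np.eye(3)-np.outer(d,d);A+=P;y+=P@e
    x=np.linalg.solve(A,y);return x,[np.linalg.norm((np.eye(3)-np.outer(d,d))@(x-e)) for e,d in(a,b)]
def masks(im):
    h=cv2.cvtColor(im,cv2.COLOR_BGR2HSV).astype(int);H,S,V=h[...,0],h[...,1],h[...,2]
    return dict(yel=(abs(H-28)<6)&(S>190)&(V>150),red=((H<6)|(H>174))&(S>180)&(V>100),white=(S<70)&(V>170))
E
python3 - <<'E'
from h import *
roi=dict(scene=(205,225,285,305),top=(340,235,425,325))
Y={}
for n in roi:
    c=capture(n);x0,y0,x1,y1=roi[n];im=c["color"][y0:y1,x0:x1];m=masks(im)
    for k,b in m.items():
        N,l,st,ce=cv2.connectedComponentsWithStats(b.astype(np.uint8),connectivity=8)
        for i in range(1,N):
            if st[i,4]>12: print(n,k,st[i,4],ce[i]+[x0,y0])
            if k=="yel" and st[i,4]>12: Y[n]=ray(c,*(ce[i]+[x0,y0]))
    cv2.imwrite(f"pics/z_{n}.png",cv2.resize(im,None,fx=6,fy=6,interpolation=cv2.INTER_NEAREST))
print(tri(Y["scene"],Y["top"]))
a=cv2.imread("pics/z_scene.png");b=cv2.imread("pics/z_top.png")
h=540;cv2.imwrite("pics/z.png",cv2.resize(np.hstack([cv2.resize(a,(480,480)),cv2.resize(b,(453,480))]),(800,411)))
E
```

```text
scene yel 58 [258.34482759 292.32758621]
scene red 58 [254.75862069 254.65517241]
scene red 567 [241.96472663 270.59259259]
scene white 191 [239.71727749 242.63350785]
scene white 32 [257.21875 260.1875 ]
top yel 106 [389.70754717 247.6509434 ]
top red 1166 [382.34734134 278.80703259]
top white 56 [371.30357143 264.51785714]
top white 392 [387.4005102  276.54846939]
(array([ 0.5781206 , -0.06227796,  0.09233258]), [np.float64(5.593680376625232e-05), np.float64(5.593680376637672e-05)])
```

View pics/z.png

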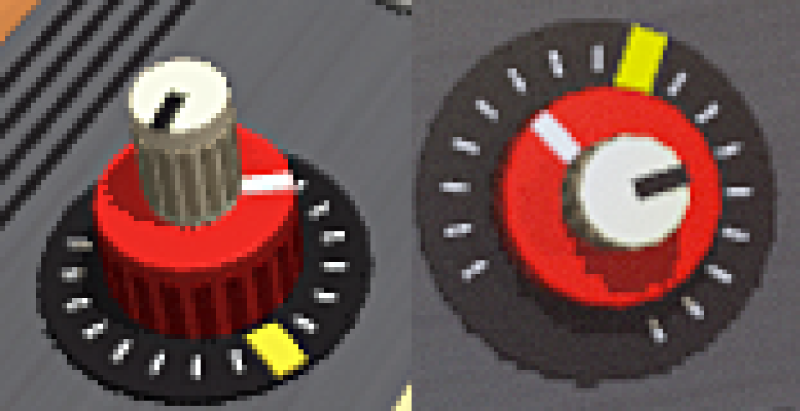

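The crops show the white line well anticlockwise of the mark and the black line well clockwise of it, as the text says. In top-view pixels the cream top is centred near (388.7,277), the red top near (383.6,277.9) and the disc near (380.2,279.2). In the scene view the cream top is near (240.2,244.1).

```bash
python3 - <<'E'
from h import *
s=capture("scene");c=capture("top")
print("cream tri",tri(ray(s,240.2,244.1),ray(c,388.7,277)))
P=[at(c,388.7,277,.162),at(c,383.6,277.9,.124),at(c,380.2,279.2,.094)];[print(p) for p in P]
print("scene cream",at(s,240.2,244.1,.162))
C=np.mean(P,0)
ym=(at(c,389.7,247.65,.094)+at(s,258.3,292.3,.094))/2
az=lambda v:np.degrees(np.arctan2(v[1],v[0]))
print("axis",C,"mark",ym-C,np.hypot(*(ym-C)[:2]),az(ym-C))
w=at(c,371.3,264.5,.124)-P[1]
# black line endpoints crop px
b=at(c,340+(687-411.6)/4.57,235+177/4.57,.162)-at(c,388.7,277,.162)
print("coarse az",az(w),"->joint",np.radians(az(ym-C)-az(w)),"fine az",az(b),np.radians(az(ym-C)-az(b)))
st=telemetry.sense();R=st["ee_rot"];d=C-st["tcp_pos"];print("tool d",R.T@d,"x az",az(R[:,0]),"y az",az(R[:,1]))
print("vol",at(c,240,300,.16))
w=capture("wrist");cv2.imwrite("pics/w0.png",w["color"]);print(w["fx"],w["cx"],w["cy"],w["mount"])
E
```

```text
cream tri (array([ 0.54265473, -0.05090151,  0.15735931]), [np.float64(0.001131569244540689), np.float64(0.0011315692445405374)])
[ 0.54168687 -0.05103024  0.162     ]
[ 0.54188111 -0.05072977  0.124     ]
[ 0.54127397 -0.05075115  0.094     ]
scene cream [ 0.54685021 -0.05321098  0.162     ]
axis [ 0.54161399 -0.05083705  0.12666667] mark [ 0.03686088 -0.01177141 -0.03266667] 0.038694837702880035 -17.710723412085233
coarse az 42.61900706771429 ->joint -1.05295243371328 fine az -74.09691931034904 0.984124771099225
tool d [-0.47194422  0.35428443  0.16545045] x az -155.54859314520516 y az 114.45140541358937
vol [0.5173525  0.10308006 0.16      ]
371.64829954431775 320.0233370096298 236.38079297642403 [[-3.18480081e-04  9.52741418e-01  3.03782305e-01  8.27581341e-02]
 [ 9.99999945e-01  3.31684753e-04  8.13168533e-06  1.02833513e-04]
 [-9.30125655e-05  3.03782291e-01 -9.52741471e-01 -9.25690054e-02]
 [ 0.00000000e+00  0.00000000e+00  0.00000000e+00  1.00000000e+00]]
```

The axis is near (0.542,-0.051), agreeing across heights, and the mark measures 38.7 mm out against 37. The measured heights are fine. Coarse is about -1.05 and fine about +0.98. Now I move above the pair.

Call:
drive_tool(
  series=[
    [-0.5, 0.37, 0, 0],
    [-0.98, 0.74, 0, 0],
    [-0.98, 0.74, 0, 0],
    [-0.98, 0.74, 0, 0],
  ],
  fingers=87,
)

```text
time_s: 0.85
tcp_pos: [0.3298, -0.4382, 0.2928]
ee_rot: [[-0.909, -0.417, 0.001], [-0.417, 0.909, -0.0], [-0.0, -0.001, -1.0]]
wrist_force: [1.2, -0.4, -0.2]
gripper_width: 0.998
```

Call:
drive_tool(
  series=[
    [-0.5, 0.37, 0, 0],
    [-0.98, 0.74, 0, 0],
    [-0.98, 0.74, 0, 0],
    [-0.98, 0.74, 0, 0],
  ],
)

```text
time_s: 1.35
tcp_pos: [0.3999, -0.3096, 0.2924]
ee_rot: [[-0.91, -0.416, 0.0], [-0.416, 0.91, -0.0], [-0.0, -0.0, -1.0]]
wrist_force: [-0.0, -0.6, -0.5]
gripper_width: 1.002
```

Call:
drive_tool(
  series=[
    [-0.5, 0.37, 0, 0],
    [-0.98, 0.74, 0, 0],
    [-0.98, 0.74, 0, 0],
    [-0.98, 0.74, 0, 0],
  ],
)

```text
time_s: 1.85
tcp_pos: [0.4702, -0.1806, 0.2921]
ee_rot: [[-0.91, -0.415, -0.0], [-0.415, 0.91, -0.0], [0.0, -0.0, -1.0]]
wrist_force: [0.3, -0.9, 0.1]
gripper_width: 1.002
```

Call:
drive_tool(
  series=[
    [-0.5, 0.37, 0, 0],
    [-0.98, 0.74, 0, 0],
    [-0.98, 0.74, 0, 0],
    [-0.98, 0.74, 0, 0],
  ],
)

```text
time_s: 2.35
tcp_pos: [0.5402, -0.0513, 0.2918]
ee_rot: [[-0.91, -0.414, -0.001], [-0.414, 0.91, -0.0], [0.001, 0.0, -1.0]]
wrist_force: [0.7, 0.2, -0.1]
gripper_width: 0.998
```

```bash
cat >> h.py <<'E'
def topx(w,s,P):
    """world points -> wrist fisheye pixels"""
    T=np.eye(4);T[:3,:3]=s["ee_rot"];T[:3,3]=s["tcp_pos"];T=T@w["mount"]
    q=(P-T[:3,3])@T[:3,:3];x,y,z=q[...,0],-q[...,1],-q[...,2]
    rr=np.hypot(x,y);k=np.arctan2(rr,z)*w["fx"]/rr
    return w["cx"]+k*x,w["cy"]+k*y
def rect(w,s,C,z,n=260,sc=2.6e3):
    j,i=np.meshgrid(np.arange(n),np.arange(n));P=np.stack([C[0]-(i-n/2)/sc,C[1]-(j-n/2)/sc,0*i+z],-1)
    u,v=topx(w,s,P);return cv2.remap(w["color"],u.astype(np.float32),v.astype(np.float32),cv2.INTER_CUBIC)
C0=np.array([.5415,-.051]);Z=(.162,.124,.094)
def look(name):
    s=telemetry.sense();w=capture("wrist");t=[rect(w,s,C0,z) for z in Z]
    for a in t: cv2.circle(a,(130,130),1,(255,0,255),-1)
    cv2.imwrite(f"pics/{name}.png",np.hstack(t));return s,w
E
python3 -c "
from h import *
s,w=look('r1');print(s['joints'],s['tcp_pos'])"
```

```text
[ 1.17032162e+01  1.40772612e+01 -1.11861011e+01  8.08083926e-03
 -6.47998316e+01 -7.72496534e+01] [ 0.5402456  -0.05131228  0.29177814]
```

View pics/r1.png

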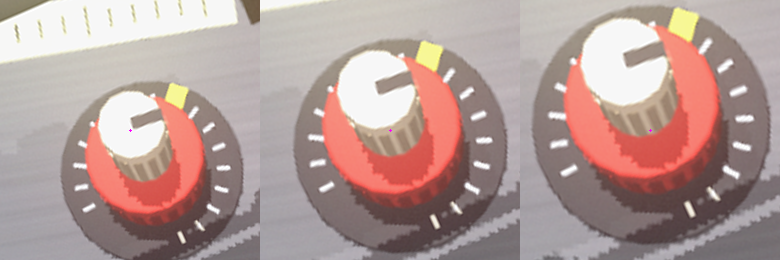

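Rectified wrist view, all in mosaic pixels: the cream top centre is at (132,125), the red top at (395,126), the disc at (651,124) and the mark at (684,25). Sizes match the text. The axis is about (0.543,-0.052) and the mark azimuth about -18°. I centre over the axis and descend to the coarse knob.

Call:
drive_tool(
  series=[
    [-0.02, -0.013, 0.3, 0],
    [-0.02, -0.013, 0.6, 0],
    [-0.02, -0.013, 0.8, 0],
    [-0.02, -0.013, 0.9, 0],
    [-0.02, -0.013, 1.0, 0],
    [-0.02, -0.013, 1.0, 0],
    [-0.02, -0.013, 1.0, 0],
  ],
)

```text
time_s: 3.28
tcp_pos: [0.5432, -0.0514, 0.1731]
ee_rot: [[-0.91, -0.414, 0.002], [-0.414, 0.91, 0.0], [-0.002, -0.001, -1.0]]
wrist_force: [0.5, -0.2, 0.4]
gripper_width: 0.999
```

Call:
drive_tool(
  series=[
    [0, 0, 0, 0],
    [0, 0, 0, 0],
    [0, 0, 0, 0],
    [0, 0, 0, 0],
    [0, 0, 0, 0],
    [0, 0, 0, 0],
  ],
  fingers=45,
)

```text
time_s: 4.03
tcp_pos: [0.5429, -0.0516, 0.1724]
ee_rot: [[-0.91, -0.414, 0.0], [-0.414, 0.91, -0.0], [-0.0, -0.001, -1.0]]
wrist_force: [1.4, -3.2, 0.3]
gripper_width: 0.613
```

The opening is 53.3 mm, so the coarse knob is held. Now I turn clockwise by about 1.0 rad and look.

Call:
drive_tool(
  series=[
    [0, 0, 0, 0.08],
    [0, 0, 0, 0.16],
    [0, 0, 0, 0.24],
    [0, 0, 0, 0.32],
    [0, 0, 0, 0.4],
    [0, 0, 0, 0.47],
    [0, 0, 0, 0.52],
    [0, 0, 0, 0.52],
    [0, 0, 0, 0.52],
  ],
)

```text
time_s: 5.15
tcp_pos: [0.543, -0.0516, 0.1724]
ee_rot: [[-0.819, 0.574, 0.001], [0.574, 0.819, -0.0], [-0.001, -0.0, -1.0]]
wrist_force: [0.9, -4.5, -0.1]
gripper_width: 0.613
```

```bash
python3 -c "
from h import *
s,w=look('r2');print(s['joints'],s['tcp_pos'],s['gripper_width'],s['wrist_force'],s['moment'])
c=capture('top');s=capture('scene')
cv2.imwrite('pics/m2.png',np.hstack([cv2.resize(c['color'][235:325,340:425],(400,424)),cv2.resize(s['color'][225:310,200:285],(400,424),interpolation=2)]))"
```

```text
[ 1.16228511e+01  2.11946673e+01 -2.00746020e+01  4.32900175e-02
 -4.87039866e+01 -1.36700400e+02] [ 0.54298466 -0.05159802  0.17239884] 0.6128628533673285 [ 0.87273196 -4.46386711 -0.12672918] [-1.42698334 -0.54406778  0.01830598]
```

View pics/m2.png

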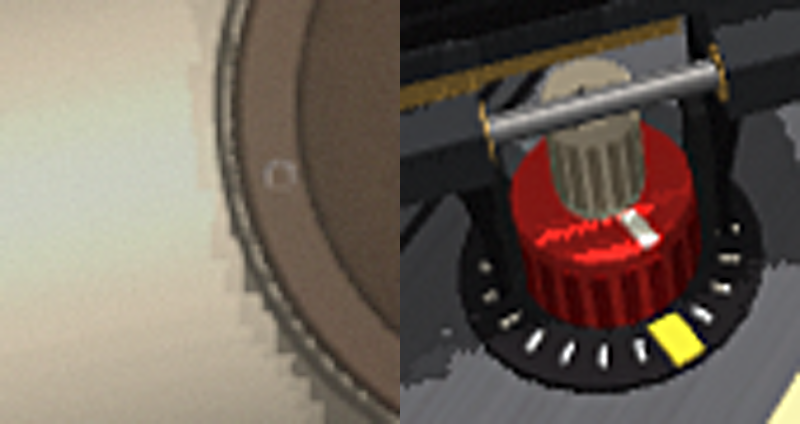

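The scene crop shows the white line nearly at the mark: it runs from (627,212) to (655,245), with the mark centred at (675,340). Now the angles.

```bash
python3 - <<'E'
from h import *
s=capture("scene");im=s["color"]
f=lambda x,y:(200+(x-400)/4.706,225+y/4.988)
az=lambda v:np.degrees(np.arctan2(v[1],v[0]))
a=at(s,*f(627,212),.124);b=at(s,*f(655,245),.124);m=at(s,*f(675,340),.094)
print(a,b,m);print("line dir",az(b-a))
for C in ([.543,-.0518,0],[.545,-.0525,0],[.5465,-.053,0]):
    C=np.array(C);mid=(a+b)/2;print(C,"line",az(mid-C),az(b-C),"mark",az(m-C),np.hypot(*(m-C)[:2]),np.hypot(*(b-C)[:2]))
# centre in scene view from disc edge colours: disc ellipse unknown here
# whole red top fit
E
```

```text
[ 0.5575562  -0.05502586  0.124     ] [ 0.57162744 -0.05925147  0.124     ] [ 0.58010768 -0.06418129  0.094     ]
line dir -16.71504890030847
[ 0.543  -0.0518  0.    ] line -13.88806947681909 -14.58983385856431 mark -18.451710062386383 0.03911874497635236 0.02958132007544212
[ 0.545  -0.0525  0.    ] line -13.32036697382671 -14.227676635374927 mark -18.40370092187518 0.03700002277277488 0.027470032711353187
[ 0.5465 -0.053   0.    ] line -12.885206851224451 -13.970996429222325 mark -18.40230598049313 0.03541888418833326 0.025893414611301423
```

About 1–4° is still needed, so I nudge 2.5°, let go, rise and check.

Call:
drive_tool(
  series=[
    [0, 0, 0, 0.02],
    [0, 0, 0, 0.02],
    [0, 0, 0, 0.02],
  ],
)

```text
time_s: 5.72
tcp_pos: [0.543, -0.0516, 0.1724]
ee_rot: [[-0.795, 0.607, 0.001], [0.607, 0.795, -0.001], [-0.001, -0.0, -1.0]]
wrist_force: [1.9, -6.2, 0.1]
gripper_width: 0.615
```

Call:
drive_tool(
  series=[
    [0, 0, 0, 0],
    [0, 0, 0, 0],
    [0, 0, 0, 0],
    [0, 0, 0, 0],
    [0, 0, 0, 0],
  ],
  fingers=87,
)

```text
time_s: 6.35
tcp_pos: [0.5427, -0.0511, 0.1722]
ee_rot: [[-0.794, 0.608, -0.0], [0.608, 0.794, 0.0], [0.0, 0.0, -1.0]]
wrist_force: [-0.2, 0.1, -0.6]
gripper_width: 0.986
```

Call:
drive_tool(
  series=[
    [0, 0, -0.3, 0],
    [0, 0, -0.6, 0],
    [0, 0, -1, 0],
    [0, 0, -1, 0],
    [0, 0, -1, 0],
  ],
)

```text
time_s: 6.98
tcp_pos: [0.5422, -0.0512, 0.2917]
ee_rot: [[-0.794, 0.608, -0.001], [0.608, 0.794, 0.001], [0.001, -0.0, -1.0]]
wrist_force: [-0.1, 0.3, -0.7]
gripper_width: 1.0
```

```bash
python3 -c "
from h import *
s,w=look('r3');print(s['joints'],s['tcp_pos'],s['gripper_width'])
s=capture('scene')
a=np.vstack([cv2.imread('pics/r3.png'),np.hstack([cv2.resize(s['color'][225:310,200:285],(340,340),interpolation=2),np.zeros((340,440,3),np.uint8)])])
cv2.imwrite('pics/m3.png',a)"
```

```text
[ 1.16501913e+01  1.42657634e+01 -1.09155853e+01 -4.56874709e-02
 -6.48588491e+01 -1.39074787e+02] [ 0.54220465 -0.05119307  0.29173361] 1.0002141831699145
```

View pics/m3.png

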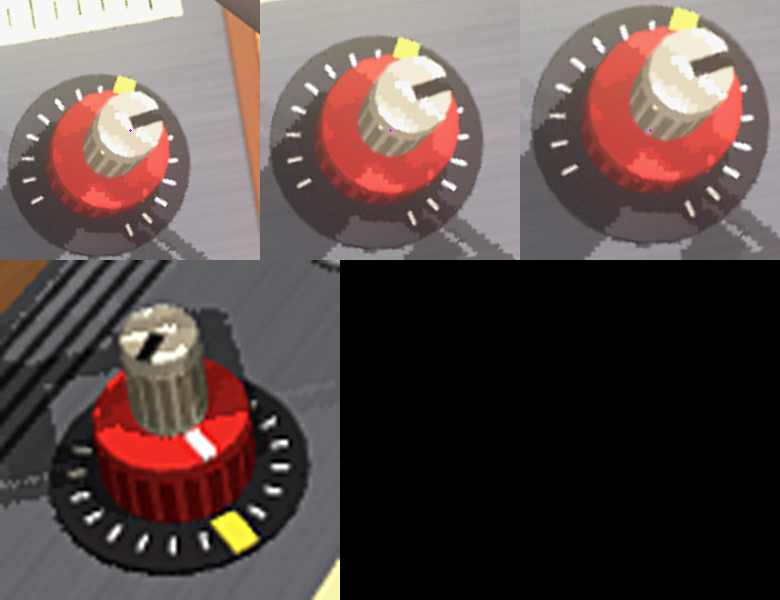

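The scene view shows the line close to the mark. The wrist view has it hidden behind the cream knob. I'll put the wrist camera straight over the axis and measure numerically.

Call:
drive_tool(
  series=[
    [-0.35, 0, 0, 0],
    [-0.7, 0, 0, 0],
    [-0.7, 0, 0, 0],
    [-0.7, 0, 0, 0],
  ],
)

```text
time_s: 7.58
tcp_pos: [0.6088, -0.1023, 0.2907]
ee_rot: [[-0.794, 0.608, -0.003], [0.608, 0.794, 0.0], [0.003, -0.002, -1.0]]
wrist_force: [0.1, 0.7, 0.1]
gripper_width: 1.004
```

```bash
cat >> h.py <<'E'
az=lambda v:np.degrees(np.arctan2(v[1],v[0]))
def circ(b):
    p=cv2.findContours(b.astype(np.uint8),0,1)[0];p=max(p,key=cv2.contourArea);return cv2.minEnclosingCircle(cv2.convexHull(p))
def px2w(p): return np.array([C0[0]-(p[1]-260)/5200,C0[1]-(p[0]-260)/5200])
def measure(name):
    s=telemetry.sense();w=capture("wrist");t=[rect(w,s,C0,z,520,5200) for z in Z]
    M=[masks(a) for a in t]
    (p,rd)=circ(M[1]["red"]|(M[1]["white"]&(np.hypot(*(np.indices((520,520))-260))<125)));print("red c",px2w(p),"r mm",rd/5.2)
    yy=np.argwhere(M[2]["yel"])[:,::-1];print("mark",px2w(yy.mean(0)),len(yy)/5.2**2)
    for k,z in enumerate(Z): cv2.circle(t[k],(260,260),2,(255,0,255),-1)
    cv2.imwrite(f"pics/{name}.png",np.hstack([cv2.resize(a[60:460,60:460],(400,400)) for a in t[:2]]))
    np.save("t.npy",np.array(t));return s
E
python3 -c "
from h import *
print(measure('r4')['tcp_pos'])"
```

```text
red c [ 0.5473833  -0.05222046] r mm 18.1083503136268
mark [nan nan] 0.0
[ 0.60878569 -0.10226034  0.29068494]h.py:37: RuntimeWarning: Mean of empty slice.
  yy=np.argwhere(M[2]["yel"])[:,::-1];print("mark",px2w(yy.mean(0)),len(yy)/5.2**2)
  ret = um.true_divide(
```

View pics/r4.png

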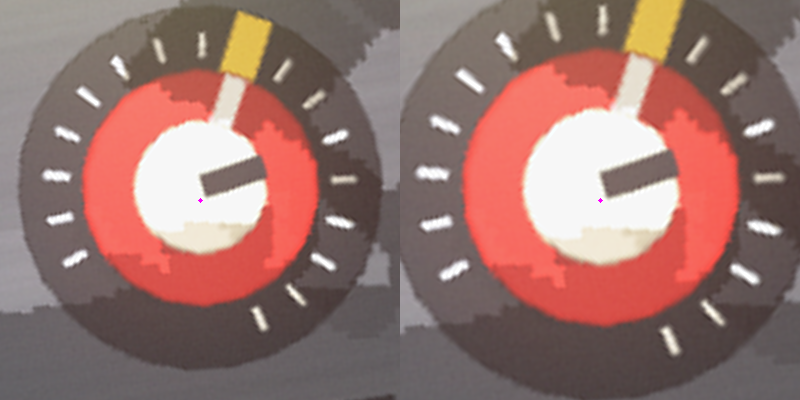

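The overhead view shows the white line running into the yellow mark, with the black line about 55° clockwise of it. Now I measure the angles properly.

```bash
cat >> h.py <<'E'
def comp(b,C,r0,r1):
    """angle (deg, cw from up) of pixels of mask in ring r0..r1 mm about C"""
    p=np.argwhere(b)[:,::-1]-C;r=np.hypot(*p.T)/5.2;p=p[(r>r0)&(r<r1)]
    m=p.mean(0);return np.degrees(np.arctan2(m[0],-m[1])),len(p),np.hypot(*m)/5.2
def angles():
    t=np.load("t.npy");hs=[cv2.cvtColor(a,cv2.COLOR_BGR2HSV).astype(int) for a in t]
    red=lambda h:((h[...,0]<8)|(h[...,0]>172))&(h[...,1]>110)&(h[...,2]>110)
    cr=lambda h:(h[...,1]<70)&(h[...,2]>190)
    def fit(b):
        c=max(cv2.findContours(cv2.morphologyEx(b.astype(np.uint8),cv2.MORPH_OPEN,np.ones((5,5))),0,1)[0],key=cv2.contourArea)
        (x,y),ax,_=cv2.fitEllipse(cv2.convexHull(c));return np.array([x,y]),np.array(ax)/10.4
    R=fit(red(hs[1]));print("red",R,px2w(R[0]))
    F=fit(cr(hs[0]));print("cream",F,px2w(F[0]))
    h=hs[2]
    ym=(abs(h[...,0]-24)<8)&(h[...,1]>110)&(h[...,2]>120)
    D=hs[2][...,2]<120;D=fit(D|ym|red(h));print("disc?",D)
    for n,c in(("disc",D[0]),("red",R[0])): print("mark about",n,comp(ym,c,28,46))
    print("line",comp(cr(hs[1])|((hs[1][...,1]<75)&(hs[1][...,2]>150)),R[0],18,25))
    b=(hs[0][...,2]<150);print("black",comp(b,F[0],5,11))
E
python3 -c "
from h import *
angles()"
```

```text
red (array([260.50067139, 247.10726929]), array([26.76347586, 26.87346825])) [ 0.54397937 -0.05109628]
cream (array([269.66976929, 225.85603333]), array([13.06341318, 17.63372421])) [ 0.54806615 -0.05285957]
disc? (array([316.87524414, 304.6340332 ]), array([56.72934312, 71.03868925]))
mark about disc (np.float64(-0.3346054832806959), 1790, np.float64(42.63737506028137))
mark about red (np.float64(17.89016007816558), 4114, np.float64(37.61574548762696))
line (np.float64(17.994369408749154), 925, np.float64(21.482201005599865))
black (np.float64(102.20932418141115), 764, np.float64(7.024648314871414))
```

The coarse knob is set: line 18.0°, mark 17.9°. I go back over the axis at (0.544,-0.051) and grasp the cream knob with the tips at z about 0.13, clear of the red one.

Call:
drive_tool(
  series=[
    [0.35, 0.004, 0, 0],
    [0.69, 0.008, 0, 0],
    [0.69, 0.008, 0, 0],
    [0.69, 0.008, 0.3, 0],
    [0.69, 0.008, 0.5, 0],
    [0.69, 0.008, 0.65, 0],
    [0.69, 0.008, 0.75, 0],
    [0.69, 0.008, 0.75, 0],
    [0.69, 0.008, 0.75, 0],
  ],
)

```text
time_s: 8.75
tcp_pos: [0.5448, -0.0512, 0.203]
ee_rot: [[-0.794, 0.608, 0.002], [0.608, 0.794, -0.0], [-0.001, 0.001, -1.0]]
wrist_force: [0.0, 0.6, 0.6]
gripper_width: 1.002
```

Call:
drive_tool(
  series=[
    [0, 0, 0, 0],
    [0, 0, 0, 0],
    [0, 0, 0, 0],
    [0, 0, 0, 0],
    [0, 0, 0, 0],
    [0, 0, 0, 0],
    [0, 0, 0, 0],
    [0, 0, 0, 0],
    [0, 0, 0, 0],
  ],
  fingers=18,
)

```text
time_s: 9.88
tcp_pos: [0.5436, -0.0519, 0.2022]
ee_rot: [[-0.794, 0.608, -0.002], [0.608, 0.794, -0.001], [0.001, -0.002, -1.0]]
wrist_force: [-3.1, -4.6, 1.6]
gripper_width: 0.292
```

```bash
python3 -c "
from h import *
t=np.load('t.npy');h=cv2.cvtColor(t[0],cv2.COLOR_BGR2HSV)
for c in ((260.5,246.5),(260.5,248.5),(258.5,246.5)): print(comp(h[...,2]<150,np.array(c),4,12),comp(h[...,2]<150,np.array(c),8,12))"
```

```text
(np.float64(72.20555488516224), 919, np.float64(7.8967248173506075)) (np.float64(71.98236688240235), 458, np.float64(9.935493043365577))
(np.float64(69.47384702105545), 918, np.float64(7.895252233391079)) (np.float64(69.81175572016745), 458, np.float64(9.929388537088151))
(np.float64(73.09765885384901), 917, np.float64(7.902287238118211)) (np.float64(72.6431528295496), 457, np.float64(9.936772093394024))
```

The opening is 25.4 mm, so the cream knob is held. I turn it anticlockwise by 54.2° (0.946 rad, a share of 0.473), let go and rise.

Call:
drive_tool(
  series=[
    [0, 0, 0, -0.08],
    [0, 0, 0, -0.16],
    [0, 0, 0, -0.24],
    [0, 0, 0, -0.32],
    [0, 0, 0, -0.4],
    [0, 0, 0, -0.45],
    [0, 0, 0, -0.473],
    [0, 0, 0, -0.473],
    [0, 0, 0, -0.473],
  ],
)

```text
time_s: 11.0
tcp_pos: [0.5437, -0.0515, 0.2022]
ee_rot: [[-0.958, -0.288, -0.002], [-0.288, 0.958, -0.0], [0.002, 0.0, -1.0]]
wrist_force: [-3.2, -3.5, 2.4]
gripper_width: 0.292
```

Call:
drive_tool(
  series=[
    [0, 0, 0, 0],
    [0, 0, 0, 0],
    [0, 0, 0, 0],
    [0, 0, 0, 0],
    [0, 0, 0, 0],
    [0, 0, 0, 0],
  ],
  fingers=87,
)

```text
time_s: 11.75
tcp_pos: [0.5443, -0.0512, 0.2022]
ee_rot: [[-0.957, -0.289, 0.0], [-0.289, 0.957, 0.0], [-0.0, 0.0, -1.0]]
wrist_force: [-0.1, 0.2, 1.2]
gripper_width: 0.886
```

Call:
drive_tool(
  series=[
    [0, 0, -0.3, 0],
    [0, 0, -0.6, 0],
    [0, 0, -0.75, 0],
    [-0.35, 0, -0.75, 0],
    [-0.7, 0, -0.75, 0],
    [-0.7, 0, -0.75, 0],
    [-0.7, 0, -0.75, 0],
  ],
)

```text
time_s: 12.62
tcp_pos: [0.6242, -0.0271, 0.2917]
ee_rot: [[-0.957, -0.289, -0.001], [-0.289, 0.957, -0.0], [0.001, 0.0, -1.0]]
wrist_force: [-0.5, 0.5, 0.3]
gripper_width: 0.996
```

```bash
python3 -W ignore -c "
from h import *
print(measure('r5')['tcp_pos']);angles()
t=np.load('t.npy');h=cv2.cvtColor(t[0],cv2.COLOR_BGR2HSV)
for c in ((260.5,246.5),(260.5,248.5),(258.5,246.5)): print(comp(h[...,2]<150,np.array(c),4,12),comp(h[...,2]<150,np.array(c),8,12))"
```

```text
red c [ 0.54381269 -0.05124378] r mm 14.926900130051832
mark [nan nan] 0.0
[ 0.62415767 -0.0270953   0.29169917]
red (array([260.80023193, 246.67930603]), array([26.79046044, 26.85211475])) [ 0.54406167 -0.05115389]
cream (array([260.56451416, 246.99740601]), array([12.52652829, 12.58144672])) [ 0.5440005  -0.05110856]
disc? (array([391.49923706, 272.32830811]), array([ 50.81915635, 118.73998789]))
mark about disc (np.float64(-19.73167248732661), 3181, np.float64(40.93639457456054))
mark about red (np.float64(17.878914886434668), 4267, np.float64(37.308737761294076))
line (np.float64(17.827710397803724), 961, np.float64(21.435071208001144))
black (np.float64(18.326796316044703), 774, np.float64(7.858333917448152))
(np.float64(18.669198025452797), 1028, np.float64(7.871330767791984)) (np.float64(18.363669255530247), 513, np.float64(9.909923906467325))
(np.float64(17.7933201813479), 1027, np.float64(7.86823117891176)) (np.float64(17.701484233909735), 512, np.float64(9.909535341580611))
(np.float64(21.45085806447104), 1030, np.float64(7.859782038913775)) (np.float64(20.48383301867973), 513, np.float64(9.904037990326556))
```

View pics/r5.png

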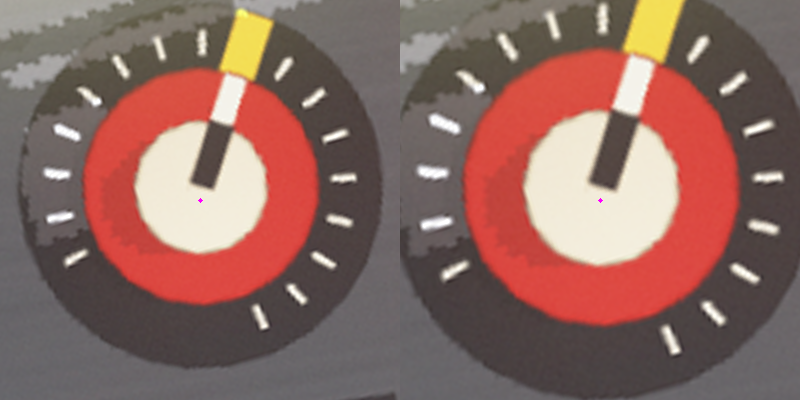

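The black line (centre (212,155)), the white line (228,98) and the yellow mark (246,45) lie on one straight line: mark 17.9°, white 17.8°, black 18.3°. The gripper is open and clear, so I hand in.

```bash
python3 -c "
from h import *
s=telemetry.sense();print(s['time_s'],s['wrist_force']);print(order.finish_job())"
```

```text
12.675 [ 0.6488154  -0.58662928 -0.35650056]
the job is handed in; nothing more can be done
None
```

I turned the red coarse knob about 62° clockwise, then the cream fine knob about 54° anticlockwise. Then I opened the gripper, moved clear and handed the job in at 12.7 s.

The last check, from the wrist camera over the axis, gave these directions: yellow mark 17.9°, white line 17.8°, black line 18.3°. Both knobs are within about 0.5° of the mark, and the coarse knob stayed set while I turned the fine one. I never touched the volume knob, but I did not measure its angle afterwards. The highest wrist force I read was about 6.5 N.

Two checks disagreed or failed:
- **Dial centre:** the top and wrist cameras differed from the scene camera by 3–5 mm. I used the close-up wrist measurement.
- **Automatic fits:** the black disc fit and one yellow-mark mask failed, so the angles are taken about the red and cream knob centres, which agreed to 0.1 mm.

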